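# Open the blue-tab cuvette holder

### The job

The sample in the cuvette holder with the blue tab is finished: press its blue release tab down with the fingertips so that the lid springs up, then push the lid back until it stands fully open against its stop, so that the cuvette can be reached. Only press and push: do not take the lid or the tab between the fingers, leave the orange-tab holder shut and the cuvettes in their wells, and leave everything else where it stands.

Things in the scene. Friction and masses are not known exactly. Their poses are not given: they have to be found in the camera images.
- blue_holder: cuvette holder with the blue tab: white and grey case 175 mm (x, front to back) x 120 mm x 95 mm tall, fixed to the bench. Origin: centre of its underside (front face at x = -90 mm, rear face at +85 mm); x points from its front to its rear, z up. The rocker tab is on the low front step, the black lid lies level behind it and is hinged at the rear. The two holders are alike but for the colour; either may stand left or right, turned up to 14 degrees.
- blue_tab_pad (a point): centre of the top face of the blue press pad (40 mm front to back x 44 mm wide), 94 mm above the bench, 34 mm in front of the rocker's pivot. Pressing straight down here about 3 mm (about 2 N) draws the blue hook off the lid's front edge; it bottoms after 8.5 mm (about 3 N). The hook stands 24 mm wide behind the pad, starting 30 mm behind this point, and tops out at 109 mm above the bench; on pressing it swings up to 8 mm towards the pad
- blue_tab (a joint): rocker angle of the blue tab: 0 at rest (hook over the lid), lets go at about 0.08 rad, 0.25 rad fully pressed; springs back when let go
- blue_lid (a joint): angle of the blue-tab holder's lid: 0 shut and latched; once unlatched a damped spring lifts it in about 1.5 s to about 1.05 rad and no further; 1.92 rad is its stop, leaning back 20 degrees past upright. It swings freely: left before upright (1.57) it falls back to 1.05, past upright it falls to its stop by itself. Pushing it on from there takes about 1 N
- blue_lid_edge (a point): middle of the front edge of that lid (half-way through its 8 mm thickness), 90 mm from the hinge; lid 90 mm x 100 mm wide. Shut: 100 mm above the bench, 40 mm behind the pad centre. Sprung up at 1.05 rad: about 176 mm above the bench, 41 mm in front of the hinge. Moves with the lid; its x axis runs along the lid from this edge to the hinge, z is square to the lid's outer face
- blue_lid_hinge (a point): middle of the hinge line of that lid, 96 mm above the bench, 65 mm behind the holder's origin; the line runs along the holder's y
- blue_cuvette_mid (a point): centre of the loose cuvette (12.5 mm square, 45 mm tall) standing upright in the well under that lid; its top is 90 mm above the bench
- orange_holder: cuvette holder with the orange tab: white and grey case 175 mm (x, front to back) x 120 mm x 95 mm tall, fixed to the bench. Origin: centre of its underside (front face at x = -90 mm, rear face at +85 mm); x points from its front to its rear, z up. The rocker tab is on the low front step, the black lid lies level behind it and is hinged at the rear. The two holders are alike but for the colour; either may stand left or right, turned up to 14 degrees.
- orange_tab_pad (a point): centre of the top face of the orange press pad (40 mm front to back x 44 mm wide), 94 mm above the bench, 34 mm in front of the rocker's pivot. Pressing straight down here about 3 mm (about 2 N) draws the orange hook off the lid's front edge; it bottoms after 8.5 mm (about 3 N). The hook stands 24 mm wide behind the pad, starting 30 mm behind this point, and tops out at 109 mm above the bench; on pressing it swings up to 8 mm towards the pad
- orange_tab (a joint): rocker angle of the orange tab: 0 at rest (hook over the lid), lets go at about 0.08 rad, 0.25 rad fully pressed; springs back when let go
- orange_lid (a joint): angle of the orange-tab holder's lid: 0 shut and latched; once unlatched a damped spring lifts it in about 1.5 s to about 1.05 rad and no further; 1.92 rad is its stop, leaning back 20 degrees past upright. It swings freely: left before upright (1.57) it falls back to 1.05, past upright it falls to its stop by itself. Pushing it on from there takes about 1 N
- orange_lid_edge (a point): middle of the front edge of that lid (half-way through its 8 mm thickness), 90 mm from the hinge; lid 90 mm x 100 mm wide. Shut: 100 mm above the bench, 40 mm behind the pad centre. Sprung up at 1.05 rad: about 176 mm above the bench, 41 mm in front of the hinge. Moves with the lid; its x axis runs along the lid from this edge to the hinge, z is square to the lid's outer face
- orange_lid_hinge (a point): middle of the hinge line of that lid, 96 mm above the bench, 65 mm behind the holder's origin; the line runs along the holder's y
- orange_cuvette_mid (a point): centre of the loose cuvette (12.5 mm square, 45 mm tall) standing upright in the well under that lid; its top is 90 mm above the bench
- amber_bottle: loose brown glass bottle, 60 mm across, 110 mm tall; origin at the centre of its underside
- white_jar: loose white jar, 60 mm across, 75 mm tall; origin at the centre of its underside
- duck: loose yellow toy duck, about 55 mm long, 58 mm tall; origin at the centre of its underside
- beaker: loose glass beaker, 66 mm across, 85 mm tall; origin at the centre of its underside
- tweezers: loose steel tweezers lying flat, 125 mm long, 6 mm thick; origin under their centre, x along them
- wipes_box: loose green box of wipes, 100 x 220 x 75 mm tall, behind the holders; origin at the centre of its underside

How it is judged:
On the way, in this order (a step that is already met when the one before it is completed fails the run):
1. the blue tab is pressed while the lid is still down (value of joint blue_tab above 0.05 rad and value of joint blue_lid below 0.5 rad), for 0.05 s.
2. the lid has sprung up (value of joint blue_lid above 0.75 rad), for 0.1 s.
At the end, for the whole second after the job is handed in: The blue-tab holder's lid rests open at its stop (over 1.85 rad of 1.92), its tab has sprung back (under 0.04 rad), the orange-tab holder is shut (lid and tab under 0.05 rad), both cuvettes are within 10 mm of where they began, and all loose things are at rest within 20 mm of where they began (value of joint blue_lid above 1.85 rad and value of joint blue_tab below 0.04 rad and value of joint each of orange_lid, orange_tab below 0.05 rad and distance of each of blue_cuvette_mid, orange_cuvette_mid from where it was at the start of the episode below 0.01 m and distance of each of amber_bottle, white_jar, duck, beaker, tweezers, wipes_box from where it was at the start of the episode below 0.02 m and linear speed of each of amber_bottle, white_jar, duck, beaker, tweezers, wipes_box below 0.02 m/s); the robot touches nothing.
It fails at once if the orange tab is pressed or its lid opened (value of joint any of orange_tab, orange_lid above 0.1 rad).
It fails at once if the lid is taken between the fingers (x of the grasp point in the frame of blue_lid_edge between -0.003 and 0.09 m and z of the grasp point in the frame of blue_lid_edge between -0.004 and 0.004 m and y of the grasp point in the frame of blue_lid_edge between -0.053 and 0.053 m).
It fails at once if the tab is taken between the fingers (x of the grasp point in the frame of blue_tab_pad between -0.023 and 0.023 m and y of the grasp point in the frame of blue_tab_pad between -0.025 and 0.025 m and z of the grasp point in the frame of blue_tab_pad between -0.008 and 0.003 m).
It fails at once if a bystander is lifted, carried, pushed over 20 mm or tipped over (distance of any of amber_bottle, white_jar, duck, beaker, tweezers, wipes_box from where it was at the start of the episode above 0.02 m or angle between any of amber_bottle, white_jar, duck, beaker, tweezers, wipes_box's own z axis and vertical above 0.4 rad).
It fails at once if a cuvette is lifted out or shifted (distance of any of blue_cuvette_mid, orange_cuvette_mid from where it was at the start of the episode above 0.01 m).
It also fails if it takes over 40 s, if anything falls off the work surface, if the arm or the gripper's body presses on something with over 40 N, if the wrist force passes 120 N, or if a joint passes its speed limit or range.

### The arm

A 7-joint arm with a two-finger parallel gripper is mounted at the origin on the work surface. World frame = base frame: x ahead of the robot, y to its left, z up, the work surface at z = 0. Lengths are in m, angles in rad, forces in N, time in s.
With the tool pointing down it reaches from about 0.4 to 0.85 m from the base axis. Payload 10.4 kg.
Tool frame: the origin (TCP) lies where the fingers leave the gripper's body, on its centre line; the fingertips stand 73 mm ahead of it and the grasp point (between the pads) lies 54 mm ahead of it; z points along the fingers, y is the line along which they close (so a half turn about z gives the same grasp; the last joint's range is limited). The gripper opens to 85 mm and grips with 20 to 120 N. Pads are 22 mm wide; open, the fingers measure 114 mm over their backs; the gripper's body (76 mm by 85 mm) begins 54 mm behind the grasp point. The pads swing forward as they close: fully open they stand 13 mm farther back than shut.
Start: joints at [-1.275, 0.332, -0.065, 1.46, 0.022, 1.35, -0.088], TCP at [0.196, 0.594, 0.304] pointing down, gripper open.
Joint ranges: [-2.6, 2.6], [-0.5, 2.12], [-1.47, 1.34], [0.16, 2.42], [-1.27, 4.41], [0.06, 2.06], [-2.6, 2.6]. Speed limits (rad/s): [2.22, 2.22, 2.79, 2.79, 3.14, 3.14, 3.14].

### API

Orientations are given as a unit quaternion [x, y, z, w].
In Python, from workcell import manip, camera gives the robot as it stands. The module is installed in compiled form; this text tells all that it offers.
- The arm moves only by the shell command python3 -m creep 'ROWS' [OPENING] [FORCE]. ROWS is JSON, a list of rows, each a list of 2 entries, a list of its own where there are three numbers: the shift along the tool's x, y, z in mm, then the turn about the tool's z in rad. In form: [[[tx, ty, tz], twist], ...]. A call has 1 to 5 rows; each row is the pose to reach, as a shift and turn from the pose commanded when the call began, along the tool's axes at that moment; what a row does not reach only later rows make up. A row lasts 1/12 s, in which the tool goes at most 41.7 mm and 7.16 degrees, less where a joint would pass 70% of its speed; a pose out of reach is approached as far as the arm can. A call with a gripper value outside its range is refused whole. OPENING is the opening, from 0 (shut) to 1 (fully open), set as the call begins (- or left out, the last holds). The fingers move at their own pace and stop on an object; FORCE is the grip in N (left out, the last holds). Time passes only in rows, so rows that repeat a pose let the fingers close. It gives the time, the measured TCP pose, the force, the opening and the grip force at its end, in the units of the state.
- manip.get_obs(): the state, without advancing time (a new reading comes with each control period).
- camera(name): name is "side" or "top"; returns a dict with "pixels" (384x512x3 uint8, red, green, blue), "z_map" (384x512 float32, m along the optical axis (not along the pixel's ray), 0 where there is no reading), "fx", "fy", "cx", "cy" (pixels), "extrinsics" (4x4, takes a point from world to camera coordinates). Camera axes: x right, y down, z forward; pixel columns grow to the right and rows downward; lengths in m; the calibration is good to about 2 mm. A picture is of the moment at which its call begins.
- manip.hand_in(): hands the job in; it is judged then, once.
The state is a dict: "clock": time; "joint_pos": joint angles; "joint_velocities": joint speeds; "tau": joint torques, N m; "position": TCP position; "ee_rot": TCP orientation; "ft_force": force on the tool from outside, world axes, zero at the start; "torque": the same for the moment, N m; "grip_width": opening from 0.0 (shut) to 1.0 (fully open); "grasp_force": force on a finger pad.
Only numpy, scipy, OpenCV 4.12 (cv2) and the standard library are available. Lean on these libraries where they do the work, as an engineer would, in place of code of your own. Each camera call takes 0.05 s, during which the arm holds its last target. There are 200 camera calls.

## Working session

There is one attempt and no reset: what is moved stays moved. The work goes in short steps, Python scripts to look and compute and a shell command to move; the robot and the scene stay as the last step left them, time stands still between calls to the robot, and variables do not carry over. Pictures are saved under pics/ and viewed, at most 10 in all, crops included, and the job is handed in when it is done.

```bash
mkdir -p pics; cat > h.py <<'E'
import numpy as np, cv2
from workcell import manip, camera
def snap(n,f):
    c=camera(n); cv2.imwrite('pics/%s.png'%f,c['pixels'][:,:,::-1]); np.savez('%s.npz'%f,**c); return c
def cloud(c):
    z=c['z_map']; v,u=np.mgrid[:z.shape[0],:z.shape[1]]
    P=np.stack([(u-c['cx'])/c['fx']*z,(v-c['cy'])/c['fy']*z,z],-1)
    E=np.asarray(c['extrinsics']); return (P-E[:3,3])@E[:3,:3]
E
python3 - <<'E'
from h import *
o=manip.get_obs(); print({k:np.round(v,3) for k,v in o.items()})
c=snap('top','top0'); d=snap('side','side0')
W=cloud(c); hsv=cv2.cvtColor(c['pixels'],cv2.COLOR_RGB2HSV)
for n,a,b in(('blue',100,125),('orange',5,18)):
    m=(hsv[...,0]>=a)&(hsv[...,0]<=b)&(hsv[...,1]>130)&(hsv[...,2]>80)&(c['z_map']>0)
    k,l,s,ct=cv2.connectedComponentsWithStats(m.astype(np.uint8))
    for i in range(1,k):
        if s[i,4]>30: print(n,s[i],ct[i],np.median(W[l==i],0).round(3))
E
```

```text
{'clock': np.float64(0.0), 'joint_pos': array([-1.275,  0.333, -0.065,  1.461,  0.022,  1.35 , -0.089]), 'joint_velocities': array([ 0.001,  0.002,  0.001, -0.002,  0.001,  0.002,  0.001]), 'tau': array([-1.0000e-03, -6.2544e+01,  4.9000e-02, -3.9161e+01,  1.6000e-02,
        1.0000e-02, -0.0000e+00]), 'position': array([0.196, 0.593, 0.303]), 'ee_rot': array([ 0.159,  0.987, -0.001, -0.   ]), 'ft_force': array([0.336, 0.731, 0.607]), 'torque': array([ 0.011, -0.028, -0.013]), 'grasp_force': np.float64(0.0), 'grip_width': np.float64(0.996)}
blue [161  93  62  33 459] [192.8627451  108.31154684] [0.849 0.267 0.045]
blue [219 184  16  23 247] [227.29149798 196.31174089] [0.545 0.132 0.094]
orange [  0 181  20  69 279] [  9.35125448 210.98566308] [ 0.568  1.217 -0.517]
orange [307 196  15  23 252] [313.51984127 208.43253968] [ 0.516 -0.126  0.094]
orange [139 200  18  17 153] [148.81699346 208.98039216] [0.5   0.367 0.079]
```

```bash
python3 - <<'E'
import cv2
a=cv2.imread('pics/top0.png');b=cv2.imread('pics/side0.png')
cv2.imwrite('pics/t1.png',cv2.resize(a[80:290,90:380],(800,579),interpolation=cv2.INTER_CUBIC))
E
```

```text
(no output)
```

View pics/t1.png

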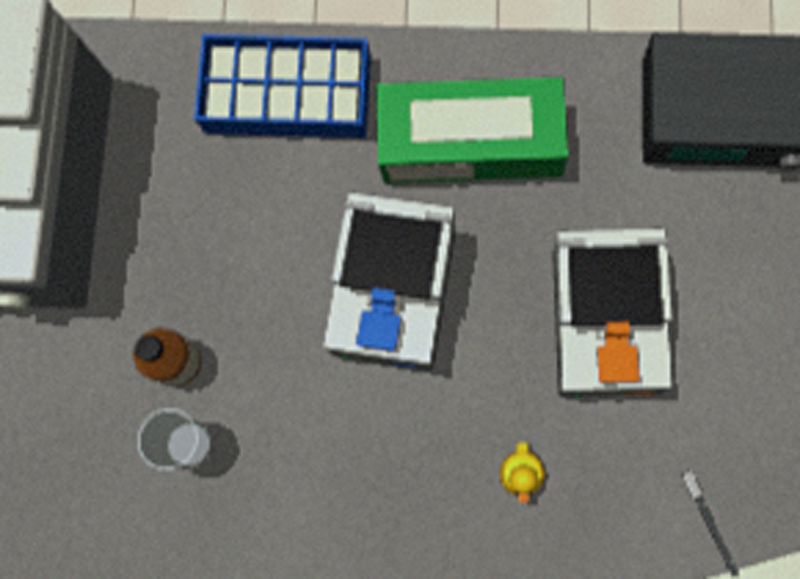

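View pics/side0.png

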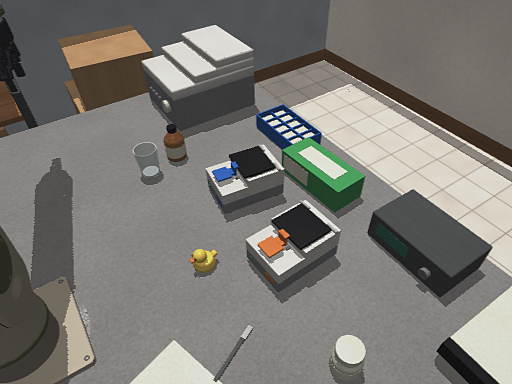

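The top view shows the blue-tab holder on the left, with its pad at crop (378,327), and the lid turned slightly clockwise. The orange holder is on the right, pad at crop (618,362). The side view agrees, and the bystanders are clear of the path.

```bash
cat >> h.py <<'E'
from scipy.spatial.transform import Rotation as R
def rel(p,psi):
    """tool shift (mm) and twist from measured pose to TCP p with tool y along holder y"""
    o=manip.get_obs(); r=R.from_quat(o['ee_rot']); M=r.as_matrix()
    y=np.array([-np.sin(psi),np.cos(psi),0]); t=M.T@y
    return (M.T@(np.asarray(p)-o['position'])*1000).round(1), np.arctan2(-t[0],t[1]).round(3), np.round(o['ft_force'],1)
E
python3 - <<'E'
from h import *
c=dict(np.load('top0.npz')); W=cloud(c); hsv=cv2.cvtColor(c['pixels'],cv2.COLOR_RGB2HSV); px=c['pixels']
b=(hsv[...,0]>=100)&(hsv[...,0]<=125)&(hsv[...,1]>130)&(abs(W[...,0]-.55)<.1)&(abs(W[...,1]-.13)<.1)
pad=b&(abs(W[...,2]-.094)<.004)
hook=b&(W[...,2]>.1)
print('pad',pad.sum(),cv2.minAreaRect(W[pad][:,:2].astype(np.float32)*1000),W[pad].mean(0).round(4),'hook',hook.sum(),W[hook].mean(0).round(4))
lid=(px.max(-1)<60)&(abs(W[...,2]-.104)<.008)&(abs(W[...,0]-.63)<.1)&(abs(W[...,1]-.13)<.1)
print('lid',lid.sum(),cv2.minAreaRect(W[lid][:,:2].astype(np.float32)*1000),W[lid].mean(0).round(4))
E
```

```text
pad 195 ((543.987060546875, 133.16082763671875), (42.31856918334961, 50.62843704223633), 80.97749328613281) [0.5414 0.133  0.0937] hook 39 [0.5744 0.1291 0.1075]
lid 870 ((621.5073852539062, 123.41851043701172), (97.53221130371094, 87.76105499267578), 83.23051452636719) [0.6213 0.1229 0.1042]
```

```bash
python3 - <<'E'
from h import *
print(rel([.537,.1335,.215],-.13))
E
```

```text
(array([-468.1, -329.6,   88.6]), np.float64(-0.189), array([-0.5, -0.5, -0.4]))
```

```bash
python3 -m creep '[[[-31,-22,0],0],[[-62,-44,0],0],[[-93,-66,0],0],[[-124,-88,0],0],[[-155,-110,0],0]]' 0 20
python3 -m creep '[[[-31,-22,0],0],[[-62,-44,0],0],[[-93,-66,0],0],[[-124,-88,0],0],[[-155,-110,0],0]]'
python3 -m creep '[[[-31,-22,0],0],[[-62,-44,0],0],[[-93,-66,0],0],[[-124,-88,0],0],[[-158,-110,0],0]]'
python3 -m creep '[[[0,0,20],-0.1],[[0,0,50],-0.19],[[0,0,80],-0.19],[[0,0,88],-0.19],[[0,0,88],-0.19]]'
python3 - <<'E'
from h import *
print(rel([.537,.1335,.180],-.13),manip.get_obs()['position'])
E
```

```text
clock: 0.52
position: [0.3093, 0.4387, 0.3036]
ee_rot: [0.159, 0.987, -0.0, -0.0]
ft_force: [1.1, 0.3, 0.3]
grip_width: 0.298
grasp_force: 0.0
clock: 0.93
position: [0.422, 0.2856, 0.3038]
ee_rot: [0.159, 0.987, 0.0, -0.0]
ft_force: [0.6, 0.2, -0.2]
grip_width: 0.004
grasp_force: 0.0
clock: 1.35
position: [0.5373, 0.132, 0.3038]
ee_rot: [0.158, 0.987, 0.0, -0.0]
ft_force: [1.3, 0.7, 1.3]
grip_width: -0.001
grasp_force: 0.0
clock: 1.77
position: [0.5356, 0.1332, 0.2137]
ee_rot: [0.065, 0.998, -0.001, -0.002]
ft_force: [-0.1, 0.5, 0.9]
grip_width: -0.005
grasp_force: 0.0
(array([-1.5,  0.6, 33.7]), np.float64(0.001), array([-0.1,  0.5,  0.9])) [0.53559158 0.13317148 0.21367487]
```

```bash
python3 -m creep '[[[0,0,12],0],[[0,0,24],0],[[0,0,34],0],[[0,0,34],0],[[0,0,34],0]]'
python3 -m creep '[[[0,0,2],0],[[0,0,4],0],[[0,0,6],0],[[0,0,8],0],[[0,0,8],0]]'
python3 - <<'E'
from h import *
d=snap('side','side1'); W=cloud(d); print(manip.get_obs()['position'])
cv2.imwrite('pics/s1.png',cv2.resize(d['pixels'][110:230,170:330,::-1],(800,600),interpolation=cv2.INTER_CUBIC))
E
```

```text
clock: 2.18
position: [0.5367, 0.1335, 0.1817]
ee_rot: [0.064, 0.998, -0.0, -0.0]
ft_force: [-0.1, 0.5, 0.3]
grip_width: 0.002
grasp_force: 0.0
clock: 2.6
position: [0.5367, 0.1334, 0.1736]
ee_rot: [0.064, 0.998, -0.0, -0.0]
ft_force: [-0.2, 0.7, -0.2]
grip_width: -0.001
grasp_force: 0.0
[0.5367972  0.13345669 0.17376491]
```

View pics/s1.png

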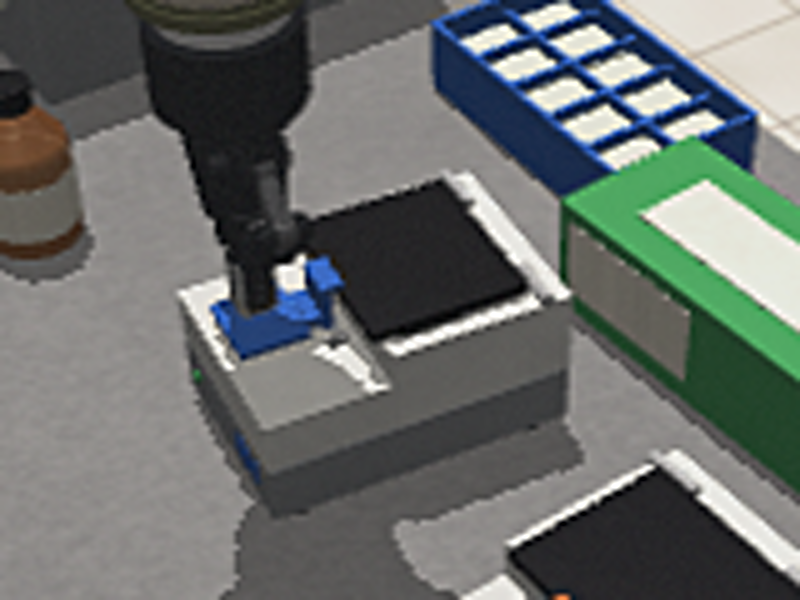

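The fingertips at crop (258,305) stand just above the middle of the blue pad, clear of the hook at (322,275). Now I'll press.

```bash
python3 -m creep '[[[0,0,3],0],[[0,0,6],0],[[0,0,8],0],[[0,0,10],0],[[0,0,12],0]]'
python3 -m creep '[[[0,0,1],0],[[0,0,1],0],[[0,0,1],0],[[0,0,1],0],[[0,0,1],0]]'
python3 - <<'E'
from h import *
d=snap('side','side2'); print(manip.get_obs()['position'])
cv2.imwrite('pics/s2.png',cv2.resize(d['pixels'][110:230,170:330,::-1],(800,600),interpolation=cv2.INTER_CUBIC))
E
```

```text
clock: 3.07
position: [0.5365, 0.1336, 0.1617]
ee_rot: [0.064, 0.998, 0.0, -0.001]
ft_force: [-4.7, 0.4, 3.4]
grip_width: -0.001
grasp_force: 2.7
clock: 3.48
position: [0.5363, 0.1337, 0.1607]
ee_rot: [0.064, 0.998, 0.0, -0.001]
ft_force: [-6.4, 0.4, 4.2]
grip_width: 0.005
grasp_force: 2.8
[0.53627345 0.13366274 0.16074915]
```

View pics/s2.png

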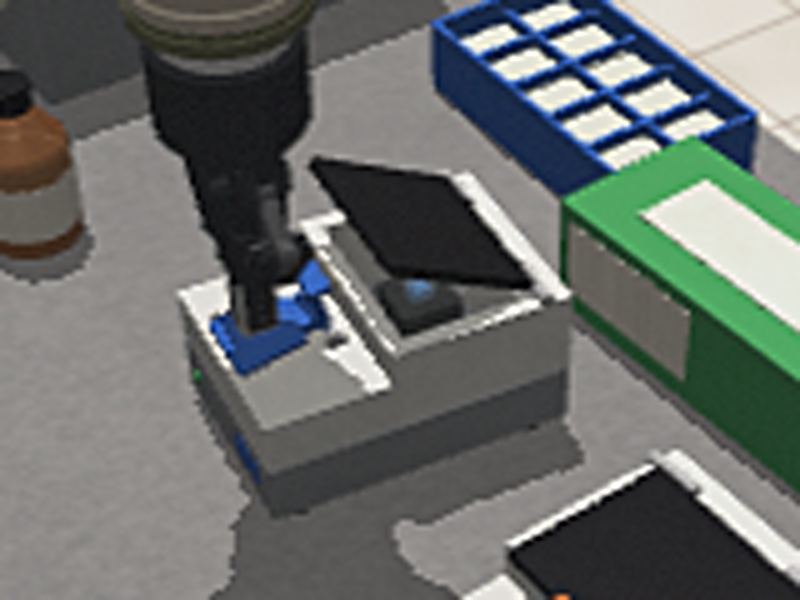

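The lid is unlatched and rising, with its front edge at crop (315,160), and the cuvette is in its well. I'll back straight up and wait for the lid.

```bash
python3 -m creep '[[[2,0,-6],0],[[4,0,-14],0],[[4,0,-34],0],[[4,0,-54],0],[[4,0,-64],0]]'
python3 -m creep '[[[0,0,0],0],[[0,0,0],0],[[0,0,0],0],[[0,0,0],0],[[0,0,0],0]]'
python3 -m creep '[[[0,0,0],0],[[0,0,0],0],[[0,0,0],0],[[0,0,0],0],[[0,0,0],0]]'
python3 - <<'E'
from h import *
d=snap('side','side3'); p=manip.get_obs()['position']
u=np.array([np.cos(-.13),np.sin(-.13),0])
hinge=np.array([.538,.1335,.096])+.130*u
print(p,'hinge',hinge.round(3),'dist to hinge along x mm',((hinge-p)@u*1000).round(1),rel([*hinge[:2],p[2]],-.13))
cv2.imwrite('pics/s3.png',cv2.resize(d['pixels'][110:230,170:330,::-1],(800,600),interpolation=cv2.INTER_CUBIC))
E
```

```text
clock: 3.95
position: [0.5338, 0.134, 0.2279]
ee_rot: [0.065, 0.998, 0.001, 0.002]
ft_force: [0.6, 0.2, 0.6]
grip_width: 0.003
grasp_force: 0.0
clock: 4.37
position: [0.5325, 0.1339, 0.2239]
ee_rot: [0.064, 0.998, -0.0, -0.001]
ft_force: [-0.5, -0.2, 0.2]
grip_width: 0.001
grasp_force: 0.0
clock: 4.78
position: [0.5329, 0.134, 0.2248]
ee_rot: [0.064, 0.998, 0.0, -0.0]
ft_force: [0.4, 0.2, -0.2]
grip_width: 0.001
grasp_force: 0.0
[0.53290723 0.13398308 0.22487083] hinge [0.667 0.117 0.096] dist to hinge along x mm 135.1 (array([-135.1,    0. ,   -0. ]), np.float64(0.001), array([ 0.2, -0.7,  0.2]))
```

View pics/s3.png

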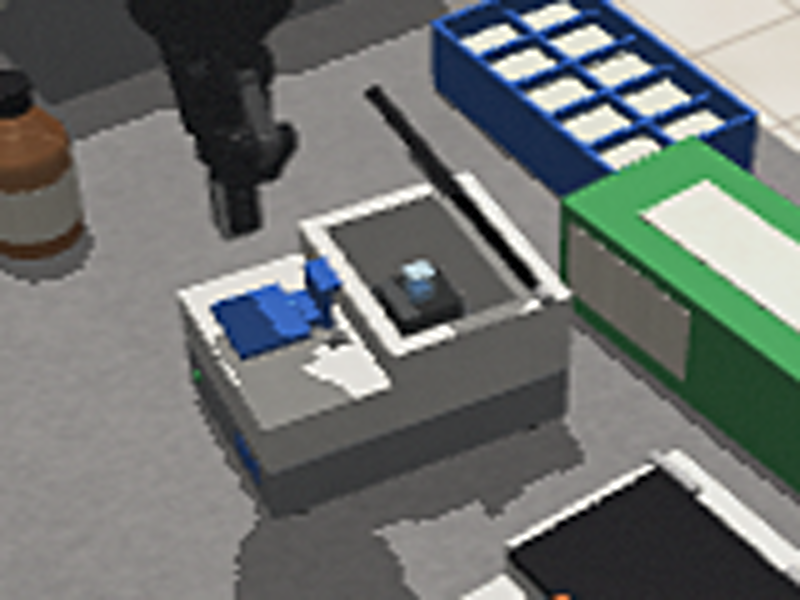

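The lid stands at about 1.05 rad with its edge at crop (375,92). The tab is back up at (265,310), and the cuvette at (420,275) is in place. The fingers at (238,225) are in front at mid-lid height, so I'll push back along the holder's x.

```bash
python3 -m creep '[[[-15,0,0],0],[[-30,0,0],0],[[-45,0,0],0],[[-60,0,0],0],[[-70,0,0],0]]'
python3 -m creep '[[[-5,0,0],0],[[-10,0,0],0],[[-15,0,0],0],[[-20,0,0],0],[[-25,0,0],0]]'
python3 -m creep '[[[-5,0,0],0],[[-10,0,0],0],[[-15,0,0],0],[[-20,0,0],0],[[-25,0,0],0]]'
python3 -m creep '[[[-4,0,0],0],[[-8,0,0],0],[[-12,0,0],0],[[-12,0,0],0],[[-12,0,0],0]]'
python3 - <<'E'
from h import *
d=snap('side','side4'); print(manip.get_obs()['position'])
cv2.imwrite('pics/s4.png',cv2.resize(d['pixels'][90:210,170:330,::-1],(800,600),interpolation=cv2.INTER_CUBIC))
E
```

```text
clock: 5.25
position: [0.6034, 0.1247, 0.2248]
ee_rot: [0.064, 0.998, -0.0, 0.0]
ft_force: [0.8, 0.2, 0.3]
grip_width: -0.002
grasp_force: 0.0
clock: 5.67
position: [0.6273, 0.122, 0.225]
ee_rot: [0.064, 0.998, 0.0, -0.0]
ft_force: [-1.1, -0.6, 0.2]
grip_width: 0.003
grasp_force: 0.1
clock: 6.08
position: [0.6524, 0.1185, 0.2249]
ee_rot: [0.064, 0.998, 0.0, -0.0]
ft_force: [0.7, 0.7, -0.2]
grip_width: 0.004
grasp_force: 0.0
clock: 6.5
position: [0.6639, 0.1169, 0.2248]
ee_rot: [0.064, 0.998, -0.0, -0.0]
ft_force: [0.1, -0.4, -0.4]
grip_width: -0.002
grasp_force: 0.0
[0.66377243 0.11701781 0.22480365]
```

View pics/s4.png

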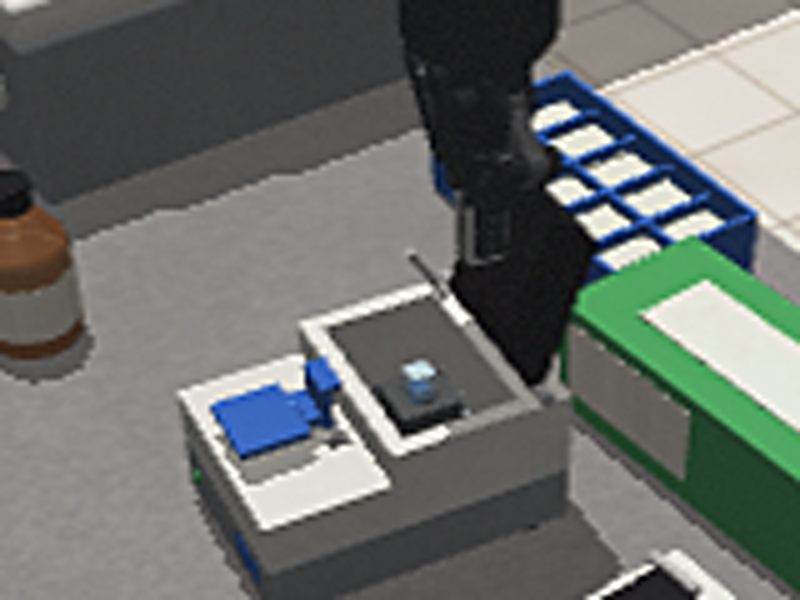

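The lid now leans back past upright (crop 450–590, 200–380), behind the fingers at (485,230). I'll retreat forward and up.

```bash
python3 -m creep '[[[15,0,0],0],[[35,0,0],0],[[65,0,0],0],[[95,0,-10],0],[[125,0,-30],0]]'
python3 -m creep '[[[20,0,-20],0],[[40,0,-40],0],[[40,0,-60],0],[[40,0,-60],0],[[40,0,-60],0]]'
python3 -m creep '[[[0,0,0],0],[[0,0,0],0],[[0,0,0],0],[[0,0,0],0],[[0,0,0],0]]'
python3 - <<'E'
from h import *
d=snap('side','side5'); o=manip.get_obs(); print(o['position'],o['joint_velocities'].round(3))
W=cloud(d); px=d['pixels']; u=np.array([np.cos(.13),-np.sin(.13)])
m=(px.max(-1)<45)&(W[...,0]>.64)&(W[...,0]<.75)&(abs(W[...,1]-.117)<.06)&(W[...,2]>.115)&(W[...,2]<.2)
P=W[m]; s=P[:,:2]@u; k=np.polyfit(P[:,2],s,1); print(m.sum(),'lean deg',np.degrees(np.arctan(k[0])).round(1),'lid rad',(np.pi/2+np.arctan(k[0])).round(2))
cv2.imwrite('pics/s5.png',cv2.resize(px[60:300,110:430,::-1],(800,600),interpolation=cv2.INTER_CUBIC))
E
```

```text
clock: 6.97
position: [0.5373, 0.133, 0.2529]
ee_rot: [0.064, 0.998, -0.001, -0.002]
ft_force: [0.6, -0.0, 0.8]
grip_width: -0.0
grasp_force: 0.0
clock: 7.38
position: [0.5003, 0.1384, 0.3162]
ee_rot: [0.064, 0.998, 0.001, 0.001]
ft_force: [0.8, -0.3, -1.5]
grip_width: 0.001
grasp_force: 0.0
clock: 7.8
position: [0.5002, 0.1382, 0.3144]
ee_rot: [0.064, 0.998, -0.0, -0.0]
ft_force: [1.2, -0.5, 0.4]
grip_width: -0.001
grasp_force: 0.0
[0.50017688 0.13814455 0.31446192] [ 0.    -0.005  0.001 -0.002 -0.     0.002  0.001]
647 lean deg 19.9 lid rad 1.92
```

View pics/s5.png

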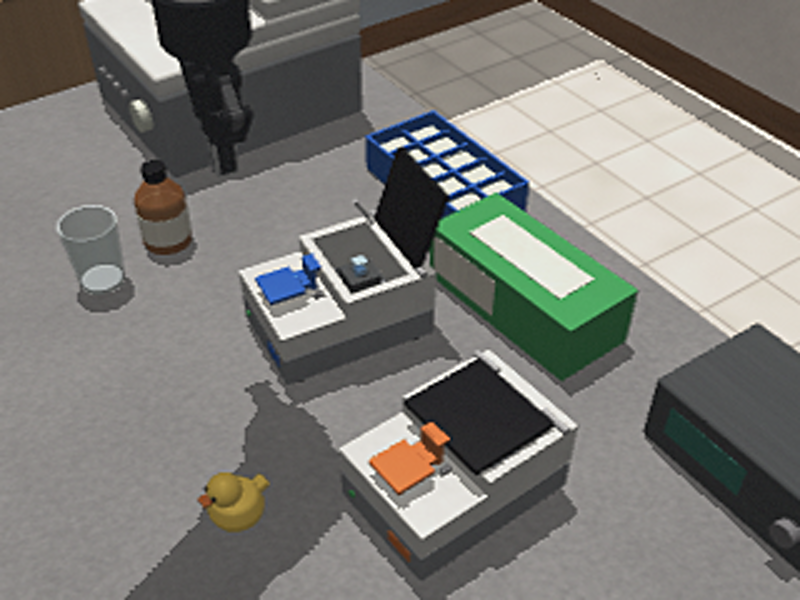

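The lid at crop (410,210) rests at its stop, measured at 1.92 rad. The tab at (283,283) is back up, the orange holder is shut, the other things stand where they were, and the arm is clear.

```bash
python3 -c "
from workcell import manip
print(manip.hand_in())"
```

```text
the job is handed in; nothing more can be done
None
```

The blue tab was pressed, the lid now stands open at its stop (measured at 1.92 rad), and the job is handed in; the last picture shows the tab sprung back, the orange holder shut and the things in view undisturbed.

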